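# Wipe the inspection lamp, slide the specimen carrier out over it and hold it

### The arm

A 6-joint arm with a two-finger parallel gripper is mounted at the origin on the work surface. World frame = base frame: x ahead of the robot, y to its left, z up, the work surface at z = 0. Lengths are in mm, angles in rad, forces in N, time in s.
With the tool pointing down it reaches from about 275 to 725 mm from the base axis. Payload 5.6 kg.
Tool frame: the origin (TCP) lies between the finger pads; the fingertips stand 17 mm ahead of it and the grasp point (between the pads) lies 2 mm behind it; z points along the fingers, x is the direction in which the jaws open and shut, and the axes are right-handed (so a half turn about z gives the same grasp; the last joint's range is limited). The gripper opens to 85 mm and grips with 20 to 120 N. Pads are 22 mm wide; open, the fingers measure 114 mm over their backs; the gripper's body (76 mm by 85 mm) begins 54 mm behind the grasp point. The pads swing forward as they close: fully open they stand 13 mm farther back than shut.
Start: joints at [-0.955, 0.255, 0.108, 0, -1.424, -0.285], TCP at [178.659, -520.167, 213.283] pointing down, gripper open.
Joint ranges: [-2.95, 2.95], [-1.21, 1.97], [-1.09, 1.5], [-2.87, 1.71], [-2.94, -0.07], [-3.05, 3.05]. Speed limits (rad/s): [2.57, 2.57, 3.14, 3.14, 3.14, 3.14].

### API

Orientations are given as a 3x3 rotation matrix whose columns are the frame's x, y, z axes.
In Python, from bench import manip gives the robot as it stands.
- The arm moves only by the shell command python3 -m crank 'ROWS' [OPENING]. ROWS is JSON, a list of rows, each an object with "dp": the shift along the tool's x, y, z in mm, a list of three; "spin": the turn about the tool's z in degrees. A call has 1 to 10 rows; each row shifts and turns the commanded pose from where the row before left it, along the tool's axes as they then stand; what a row does not reach is not made up. A row lasts 1/10 s, in which the tool goes at most 50 mm and 8.59 degrees, less where a joint would pass 70% of its speed; a pose out of reach is approached as far as the arm can. A call is refused whole if a number of a shift passes 50 or a number of a turn 8.59, either way. A call with a gripper value outside its range is refused whole. OPENING is the closure, from 0 (fully open) to 1 (shut), set as the call begins (- or left out, the last holds). The fingers move at their own pace and stop on an object; the grip force is fixed at half the most. Time passes only in rows, so rows that do not move let the fingers close. It gives the time, the measured TCP pose, the force and the opening at its end, in the units of the state.
- manip.get_obs(): the state, without advancing time (a new reading comes with each control period).
- manip.capture(name): name is "scene" or "side" or "wrist"; returns a dict with "color" (420x560x3 uint8, blue, green, red), "fov_y" (degrees; the focal length in pixels is half the picture's height over the tangent of half this angle, whatever the lens; pixels are square), "cx", "cy" (the principal point, pixels), "pose" (4x4, takes a point from camera to world coordinates); the wrist camera has in their place "T_tool_cam" (4x4, takes a point from camera to tool coordinates, whose origin is the TCP and whose axes are the tool frame's). Camera axes: x right, y down, z forward; pixel columns grow to the right and rows downward; lengths in mm; the calibration is good to about 2 mm. The wrist camera is an equidistant fisheye: a pixel r from the principal point sees the ray r / f radians off the axis. A picture is of the moment at which its call begins: read the wrist's pose just before it. There is no depth.
- manip.close_job(): hands the job in, once; it reports no verdict.
The state is a dict: "t": time; "joint_positions": joint angles; "qd": joint speeds; "effort": joint torques, N m; "tool_pos": TCP position; "tcp_rot": TCP orientation; "wrist_force": force on the tool from outside, world axes, zero at the start; "moment": the same for the moment, N m; "finger_gap": opening from 0.0 (shut) to 1.0 (fully open).
Only numpy, scipy, OpenCV 4.12 (cv2) and the standard library are available. Lean on these libraries where they do the work, as an engineer would, in place of code of your own. Each camera call takes 0.05 s, during which the arm holds its last target.

### The job

With the orange-handled wiper, wipe the lamp box's pale panel in one stroke from the runner end towards the red pins, keeping its spring-loaded rubber sole lightly and steadily pressed on the panel, then stand the wiper back on the open bench and let go of it. Next slide the aluminium specimen carrier out along its runner, flat on it all the way, over the lamp until its front edge is level with the two red pins, the specimen dish riding on its window. More than half of the carrier then hangs free and would tip onto the lamp, so finish while the gripper is still holding it by the blue tail handle, level on the runner and clear of the lamp, and leave the bottles, jar, timer, slide box and beaker alone.

Things in the scene. Friction and masses are not known exactly. Their poses are not given: they have to be found in the camera images.
- runner: fixed grey block with dark steel deck, 180 (its x) x 116 mm, deck 70 mm above the bench. Origin: centre of its underside, on the bench. Its x points outward, the sliding direction, to the lamp box. Side rails, 10 mm wide, rise 10 mm above the deck over its full length and leave a channel 96 mm wide, open at both ends, for the 90 mm carrier. The deck ends 90 mm either way from the origin
- lamp: fixed white lamp box with pale glowing panel, 170 (its x) x 156 mm, top 45 mm high, just beyond the runner's outward end, in line with it, same axes; its distance varies. Origin: centre of underside. Two upright red pins, 8 mm across, tops 78 mm above the bench, stand 63 mm either side of its middle line at x = +45 mm, joined by a red line on the top; the carrier passes between with 14 mm to spare
- mark (a point): the mark: midpoint between the two red pins, 70 mm above the bench; the carrier's front edge has to be level with it along the runner's x
- carrier: loose aluminium plate, 260 (its x) x 90 x 8 mm, about 0.5 kg (varies), on the runner deck between the rails. Origin: centre of underside; x to its front edge (outward), z up. Flush 60 x 50 mm glass window near the front, blue handle at the tail. Centre of mass within 10 mm of the origin, dish included, so at the mark the tail must be held down with 2-8 N. Its tail starts out behind the runner
- front (a point): middle of the carrier's front edge, underside: 130 mm ahead of the carrier's origin
- handle (a point): centre of the grip part of the blue upright fin on the carrier's tail: 12 mm thick along the carrier's x, 44 mm along its y, rising 40 mm above the plate (top 118 mm above the bench). This point is 110 mm behind the carrier's origin (240 mm behind the front edge), 26 mm above the plate's top, 14 mm below the fin's top, 104 mm above the bench
- window (a point): centre of the top of the glass window in the carrier, 70 mm ahead of the carrier's origin
- wiper: loose wiper standing on its sole, 0.12 kg, 63 mm tall. Origin: centre of the sole's underside (unpressed), z up. From below: black rubber sole 36 (its x) x 80 x 8 mm, 8 mm of spring travel, grey plate 30 x 64 mm (16 to 22 mm up), orange handle 24 (x) x 30 (y) mm from 21 to 63 mm up. Lightly pressed means somewhere within the travel: 2 N at first touch, 4 N at 4 mm, 6 N at 8 mm, then solid. It wipes along its x
- wiper_grip (a point): on the wiper's axis inside the orange handle, 42 mm above the sole's underside: where to grip it, closing along the wiper's y
- panel (a point): centre of the lamp box's pale panel, on its surface, 45 mm above the bench. The panel is 90 mm along the lamp's x by 84 mm; it begins 45 mm before this point at the runner end. A full stroke takes the wiper's centre from 30 to 45 mm before this point (runner end) to 28 to 33 mm beyond it; the sole's long side lies across the stroke. The carrier starts well short of the panel
- dish: closed clear glass specimen dish with a pinkish disc in it, 50 mm across, 16 mm tall, 50 g, lying loose on the window; friction alone holds it. Origin: centre of its underside
- bottle_red: loose dropper bottle with red cap, 34 mm across, 80 mm tall, stands in the steel tray; origin: centre of its underside. Leave alone
- bottle_blue: loose dropper bottle with blue cap, 34 mm across, 80 mm tall, stands in the steel tray; origin: centre of its underside. Leave alone
- bottle_yellow: loose dropper bottle with yellow cap, 34 mm across, 80 mm tall, stands in the steel tray; origin: centre of its underside. Leave alone
- jar: loose brown glass jar with white lid, 48 mm across, 65 mm tall, stands on the bench on the far side of the runner; origin: centre of its underside. Leave alone
- timer: loose small white bench timer, 50 x 65 x 22 mm, lies on the bench on the near side of the runner; origin: centre of its underside. Leave alone
- slidebox: loose wooden slide box with green lid, 100 x 85 x 35 mm, on the bench near the robot; origin: centre of its underside. Leave alone
- beaker: loose glass beaker, 68 mm across, 85 mm tall, near the robot on its left; origin: centre of its underside. Leave alone

How it is judged:
By the outcome, as a careful person would: the job done as asked, in the order asked, and still so for the second after the job is handed in, while the arm keeps its last pose, push and grip.
It also fails if it takes over 67 s, if anything falls off the work surface, if the arm or the gripper's body presses on something with over 40 N, if the wrist force passes 120 N, or if a joint passes its speed limit or range.

## Working session

There is one attempt and no reset: what is moved stays moved. The work goes in short steps, Python scripts to look and compute and a shell command to move; the robot and the scene stay as the last step left them, time stands still between calls to the robot, and variables do not carry over. Pictures are saved under pics/ and viewed, and the job is handed in when it is done.

```bash
ls; mkdir -p pics; python3 - <<'E'
from bench import manip
import cv2,json
o=manip.get_obs();print(o)
for n in("scene","side","wrist"):
    c=manip.capture(n);cv2.imwrite(f"pics/{n}0.png",c["color"]);print(n,c["fov_y"],c["cx"],c["cy"],c.get("pose",c.get("T_tool_cam")))
E
```

```text
pics
{'t': 0.0, 'joint_positions': array([-9.55376237e-01,  2.55754734e-01,  1.06995525e-01, -5.21014838e-04,
       -1.42388085e+00, -2.84616177e-01]), 'qd': array([ 4.25708769e-04, -8.88661045e-04,  5.13566718e-04, -6.35948736e-04,
        3.32228297e-04,  8.21158031e-05]), 'effort': array([ 2.37283275e-04, -3.86619616e+01,  2.37940013e+01,  5.36514312e+00,
       -6.13256663e-03, -1.37644204e-05]), 'tool_pos': array([ 178.54788988, -519.64859819,  212.38111224]), 'tcp_rot': array([[-3.24730258e-01,  9.45806452e-01, -6.43536717e-04],
       [ 9.45804734e-01,  3.24730895e-01,  1.80299134e-03],
       [ 1.91425710e-03, -2.31742293e-05, -9.99998168e-01]]), 'wrist_force': array([ 0.58814663, -0.40300279, -0.59392575]), 'moment': array([-0.04023265,  0.00467623,  0.02881878]), 'finger_gap': 1.0016765923625683}
scene 55.80619901314409 276.94461130152405 209.4339298233842 [[-5.38301899e-01  5.72736415e-01 -6.18226548e-01  1.17786897e+03]
 [ 8.42749139e-01  3.67767668e-01 -3.93091378e-01  5.12796218e+02]
 [ 2.22598956e-03 -7.32611726e-01 -6.80643155e-01  8.36135877e+02]
 [ 0.00000000e+00  0.00000000e+00  0.00000000e+00  1.00000000e+00]]
side 55.377151494076216 282.71175220663605 215.23675322625598 [[-9.11435538e-01 -1.98403123e-01  3.60446197e-01 -5.15002506e+00]
 [-4.11284999e-01  4.63605898e-01 -7.84802026e-01  1.14729960e+03]
 [-1.13978098e-02 -8.63542571e-01 -5.04147120e-01  7.71926241e+02]
 [ 0.00000000e+00  0.00000000e+00  0.00000000e+00  1.00000000e+00]]
wrist 65.70646984690485 275.88650932131475 216.4016851397296 [[ 9.99999738e-01 -7.00472094e-04 -1.82892662e-04 -7.27284196e-01]
 [ 7.22256147e-04  9.47995218e-01  3.18283750e-01 -8.21181832e+01]
 [-4.95675154e-05 -3.18283799e-01  9.47995475e-01 -1.60547369e+02]
 [ 0.00000000e+00  0.00000000e+00  0.00000000e+00  1.00000000e+00]]
```

View pics/scene0.png

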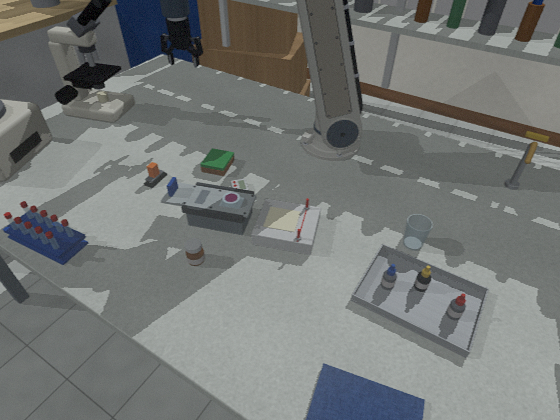

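View pics/side0.png

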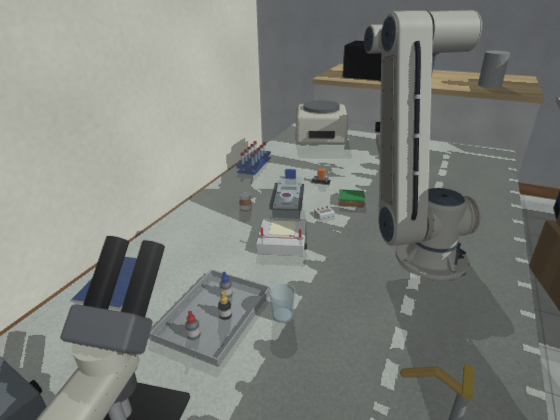

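View pics/wrist0.png

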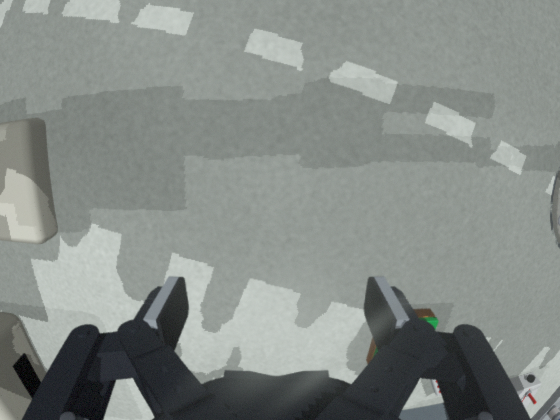

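Scene view: wiper ~(154,172), carrier handle (172,186), dish (231,198), lamp with pins (306,203)/(300,237), slide box (218,161), jar (195,253). Next: helpers and enlarged crops.

```bash
cat > h.py <<'E'
import numpy as np,cv2
from bench import manip
def snap(n,tag):
    o=manip.get_obs(); c=manip.capture(n); cv2.imwrite(f"pics/{tag}.png",c["color"])
    c["name"]=n
    if n=="wrist":
        T=np.eye(4);T[:3,:3]=o["tcp_rot"];T[:3,3]=o["tool_pos"];c["pose"]=T@c["T_tool_cam"]
    np.save(f"pics/{tag}.npy",c,allow_pickle=True); return c
def load(tag): return np.load(f"pics/{tag}.npy",allow_pickle=True).item()
def ray(c,u,v):
    f=210/np.tan(np.radians(c["fov_y"]/2)); d=np.array([u-c["cx"],v-c["cy"]],float)
    if c["name"]=="wrist":
        r=np.hypot(*d);th=r/f; k=np.sin(th)/r if r>0 else 0; v_=np.array([d[0]*k,d[1]*k,np.cos(th)])
    else: v_=np.array([d[0]/f,d[1]/f,1.])
    P=c["pose"]; w=P[:3,:3]@v_; return P[:3,3],w/np.linalg.norm(w)
def onz(c,u,v,z):
    o,w=ray(c,u,v); return o+w*(z-o[2])/w[2]
def tri(c1,p1,c2,p2):
    o1,w1=ray(c1,*p1);o2,w2=ray(c2,*p2)
    A=np.stack([w1,-w2],1); s=np.linalg.lstsq(A,o2-o1,rcond=None)[0]
    a=o1+s[0]*w1;b=o2+s[1]*w2; return (a+b)/2,np.linalg.norm(a-b)
def proj(c,X):
    P=c["pose"];q=P[:3,:3].T@(np.asarray(X,float)-P[:3,3]);f=210/np.tan(np.radians(c["fov_y"]/2))
    if c["name"]=="wrist":
        r=np.hypot(q[0],q[1]);th=np.arctan2(r,q[2]);return c["cx"]+f*th*q[0]/r,c["cy"]+f*th*q[1]/r
    return c["cx"]+f*q[0]/q[2],c["cy"]+f*q[1]/q[2]
def crop(c,x0,y0,x1,y1,k,tag):
    cv2.imwrite(f"pics/{tag}.png",cv2.resize(c["color"][y0:y1,x0:x1],None,fx=k,fy=k,interpolation=cv2.INTER_CUBIC))
E
python3 - <<'E'
from h import *
a=snap("scene","s1");b=snap("side","d1")
crop(a,130,135,340,275,3.8,"s1c");crop(b,225,155,385,265,4.5,"d1c")
E
```

```text
(no output)
```

View pics/s1c.png

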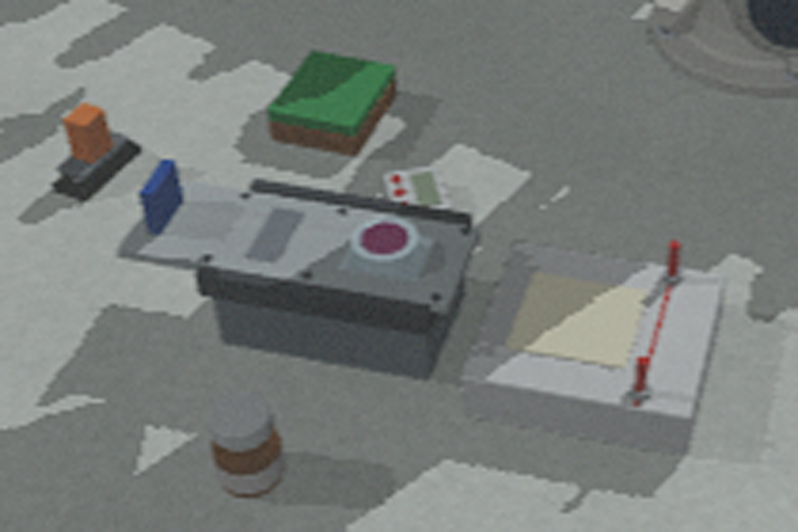

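View pics/d1c.png

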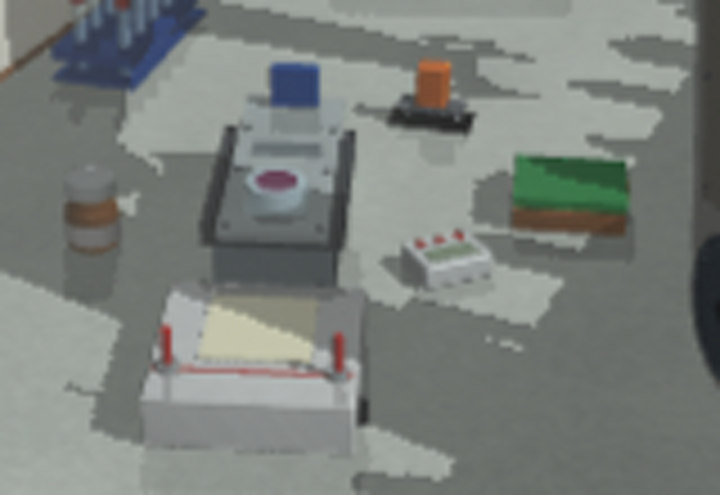

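```bash
python3 - <<'E'
from h import *
np.set_printoptions(precision=1,suppress=True)
a=load("s1");b=load("d1")
S=lambda x,y:(130+x/3.8-.4,135+y/3.8-.4)
D=lambda x,y:(225+x/4.5-.4,155+y/4.5-.4)
pts={"pinNear78":((673,243),(338,335)),"pinFar78":((642,359),(167,328)),
"handletop118":((165,176),(296,66)),"wipertop63":((87,110),(434,64)),"dish94":((384,240),(276,183)),
"railnearfront80":((470,214),(346,247)),"railfarfront80":((431,305),(208,240)),"railnearback":((255,183),(351,130)),"railfarback":((200,267),(232,128)),"panelc":((577,318),(258,330))}
for k,(p,q) in pts.items():
    print(k,*tri(a,S(*p),b,D(*q)))
E
```

```text
pinNear78 [404.2 123.3  77.3] 2.3849220396556294
pinFar78 [522.3 164.6  76.9] 0.5509472784960653
handletop118 [ 585.5 -219.   117.7] 0.307862892399383
wipertop63 [ 512.7 -390.3   64.4] 3.585544037503895
dish94 [531.7 -54.1  90.3] 2.369009545667287
railnearfront80 [455.4 -27.8  66.1] 14.159431611130989
railfarfront80 [559.   10.7  69.9] 15.152758735062841
railnearback [ 521.1 -192.4   78.3] 0.7619477951891673
railfarback [ 620.6 -159.1   78. ] 4.318281743684435
panelc [483.6  87.6  42.3] 4.604505260322995
```

```bash
python3 -m crank '[{"dp":[5,45,0],"spin":0},{"dp":[5,45,0],"spin":0},{"dp":[5,45,0],"spin":0},{"dp":[0,45,0],"spin":0},{"dp":[0,45,0],"spin":0},{"dp":[0,45,0],"spin":0},{"dp":[0,45,0],"spin":0},{"dp":[0,35,0],"spin":0},{"dp":[0,0,0],"spin":0},{"dp":[0,0,0],"spin":0}]' 0; python3 - <<'E'
from h import *
snap("wrist","w1")
E
```

```text
t: 1.25
tool_pos: [505.3, -391.8, 212.5]
tcp_rot: [[-0.326, 0.945, -0.001], [0.945, 0.326, 0.001], [0.001, -0.001, -1.0]]
wrist_force: [-1.1, 0.4, -0.2]
finger_gap: 1.002
```

View pics/w1.png

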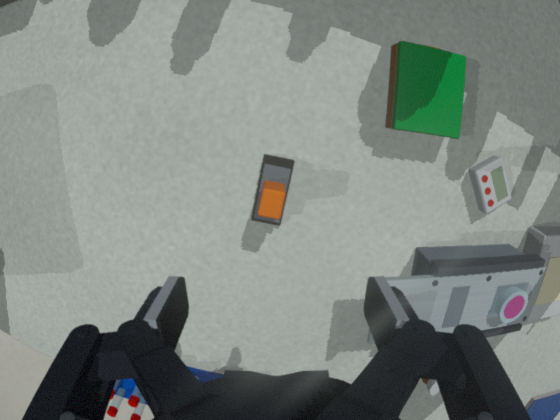

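Wrist view: wiper sole corners about (265,155),(294,159),(281,225),(252,219), orange top near (271,200). I'll refine by masks.

```bash
python3 - <<'E'
from h import *
np.set_printoptions(precision=2,suppress=True)
c=load("w1");im=c["color"];hsv=cv2.cvtColor(im,cv2.COLOR_BGR2HSV)
m=cv2.inRange(hsv,(5,150,80),(18,255,255))
n,l,st,ce=cv2.connectedComponentsWithStats(m);i=max((k for k in range(1,n) if abs(ce[k][0]-270)<40 and abs(ce[k][1]-200)<40),key=lambda k:st[k,4]);print(st[i],ce[i])
pk=cv2.findContours((l==i).astype(np.uint8),0,1)[0][0];
# undistort polygon to plane for sole
def rect(cnt,z):
    P=np.array([onz(c,*p[0],z)[:2] for p in cnt],np.float32);r=cv2.minAreaRect(P);return r
print("orange@63",rect(pk,63))
g=im.max(2);m2=((g<75)).astype(np.uint8);roi=np.zeros_like(m2);roi[145:235,240:305]=1;m2=((m2|(l==i))&roi).astype(np.uint8)
# dark + orange + grey plate -> sole
cn=max(cv2.findContours(m2,0,1)[0],key=cv2.contourArea);print("sole@8",rect(cn,8),len(cn))
for p in [(265,155),(294,159),(281,225),(252,219)]:print(onz(c,*p,7)[:2])
crop(c,235,140,310,240,6,"w1c")
E
```

```text
[258 181  28  38 787] [271.73 199.8 ]
orange@63 ((511.0650634765625, -394.59356689453125), (36.3090705871582, 22.768604278564453), 7.288421630859375)
sole@8 ((525.7820434570312, -390.2044982910156), (42.74867630004883, 26.806724548339844), 7.288362503051758) 102
[ 478.65 -414.58]
[ 472.28 -382.06]
[ 552.1  -369.82]
[ 556.17 -405.02]
```

View pics/w1c.png

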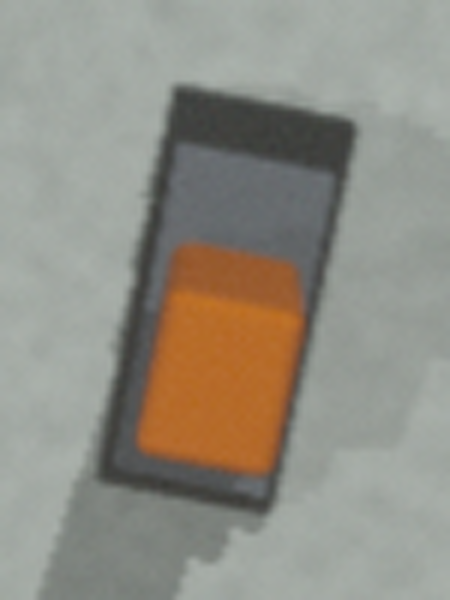

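```bash
python3 -m crank '[{"dp":[-4,8.5,0],"spin":-7.9},{"dp":[0,0,0],"spin":-7.9},{"dp":[0,0,0],"spin":-7.9},{"dp":[0,0,10],"spin":-7.9},{"dp":[0,0,20],"spin":-7.9},{"dp":[0,0,20],"spin":-7.9},{"dp":[0,0,20],"spin":-7.9},{"dp":[0,0,20],"spin":-7.9},{"dp":[0,0,10],"spin":-7.9},{"dp":[0,0,0],"spin":-7.9}]' 0; python3 -m crank '[{"dp":[0,0,0],"spin":0},{"dp":[0,0,0],"spin":0}]'; python3 - <<'E'
from h import *
snap("wrist","w2");print(manip.get_obs()["joint_positions"])
E
```

```text
t: 2.3
tool_pos: [511.9, -393.5, 111.7]
tcp_rot: [[-0.99, -0.142, -0.003], [-0.142, 0.99, 0.002], [0.003, 0.002, -1.0]]
wrist_force: [-0.2, 0.3, 0.7]
finger_gap: 0.998
t: 2.5
tool_pos: [513.6, -394.0, 114.1]
tcp_rot: [[-0.991, -0.134, 0.001], [-0.134, 0.991, -0.001], [-0.001, -0.001, -1.0]]
wrist_force: [0.1, 0.8, 0.1]
finger_gap: 0.999
[-4.13176374e-01  4.87766671e-01  1.99266128e-01  1.64233086e-04
 -1.28109752e+00  5.47769958e-01]
```

View pics/w2.png

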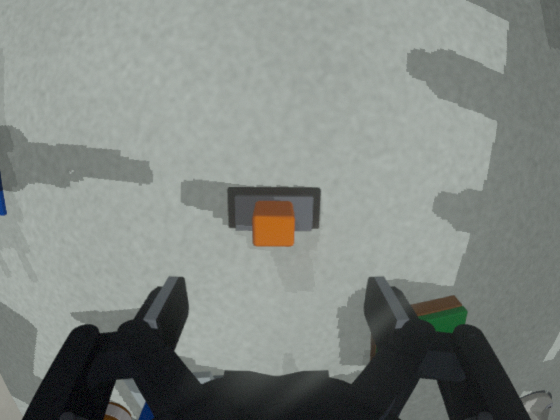

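Wiper is now square to the image: sole top edge row 187, cols 228–320; orange top about (274,234).

```bash
python3 - <<'E'
from h import *
np.set_printoptions(precision=1,suppress=True)
c=load("w2");o=manip.get_obs();R=o["tcp_rot"];t=o["tool_pos"]
tl=lambda u,v,z:R.T@(onz(c,u,v,z)-t)
for n,u,v,z in [("sTL",228,187,8),("sTR",320.5,187,8),("sBL",229,228,8),("sBR",320,230,8),("oTL",253,218.5,63),("oTR",295,218,63),("oBL",254,246.5,63),("oBR",294,245,63)]:print(n,tl(u,v,z))
E
```

```text
sTL [-40.3 -19.5 106.1]
sTR [ 38.  -19.4 106. ]
sBL [-41.1  17.5 106.1]
sBR [ 39.2  19.5 106. ]
oTL [-15.5 -10.2  51.1]
oTR [ 13.4 -10.5  51.1]
oBL [-15.3  10.9  51.1]
oBR [13.1  9.8 51. ]
```

```bash
python3 -m crank '[{"dp":[-1,0,20],"spin":0},{"dp":[0,0,20],"spin":0},{"dp":[0,0,15],"spin":0},{"dp":[0,0,9],"spin":0},{"dp":[0,0,5],"spin":0},{"dp":[0,0,0],"spin":0},{"dp":[0,0,0],"spin":0}]' 0; python3 -m crank '[{"dp":[0,0,0],"spin":0},{"dp":[0,0,0],"spin":0},{"dp":[0,0,0],"spin":0},{"dp":[0,0,0],"spin":0},{"dp":[0,0,0],"spin":0},{"dp":[0,0,0],"spin":0},{"dp":[0,0,0],"spin":0},{"dp":[0,0,0],"spin":0}]' 1
```

```text
t: 3.25
tool_pos: [515.6, -393.6, 45.2]
tcp_rot: [[-0.99, -0.138, 0.001], [-0.138, 0.99, -0.001], [-0.001, -0.001, -1.0]]
wrist_force: [1.4, 0.3, 0.3]
finger_gap: 1.003
t: 4.05
tool_pos: [515.3, -393.3, 44.5]
tcp_rot: [[-0.99, -0.138, 0.0], [-0.138, 0.99, -0.0], [-0.0, -0.0, -1.0]]
wrist_force: [0.6, -0.4, 1.5]
finger_gap: 0.001
```

```bash
python3 - <<'E'
from h import *
print(manip.get_obs()["finger_gap"]);snap("wrist","w3")
E
```

```text
0.0007529303330065624
```

View pics/w3.png

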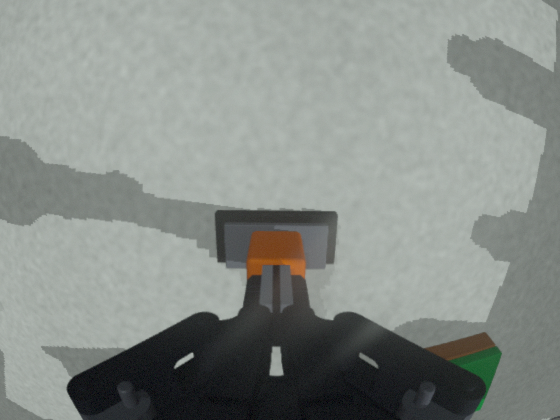

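```bash
python3 - <<'E'
from h import *
np.set_printoptions(precision=1,suppress=True)
c=load("w3");o=manip.get_obs();R=o["tcp_rot"];t=o["tool_pos"]
tl=lambda u,v,z:R.T@(onz(c,u,v,z)-t)
for n,u,v,z in [("sTL",216,211,8),("sTR",337.5,211,8),("sBL",218,263,8),("sBR",336,263,8),("oTL",250,250,63),("oTR",303,250,63),("oBR",305,278,63)]:print(n,tl(u,v,z))
for z in (17,0,-15,-30): print(z,[ (y,np.round(proj(c,t+R@np.array([0,y,z])))) for y in (-11,11)])
crop(c,180,190,380,340,4,"w3c")
a=snap("scene","s3");crop(a,120,120,260,225,5.5,"s3c")
E
```

```text
sTL [-38.4 -20.2  36.4]
sTR [ 39.7 -20.1  36.4]
sBL [-39.6  17.1  36.4]
sBR [41.2 17.2 36.4]
oTL [-12.4 -17.9 -18.6]
oTR [ 13.1 -17.9 -18.6]
oBR [ 14.6  -2.5 -18.6]
17 [(-11, array([276., 236.])), (11, array([276., 269.]))]
0 [(-11, array([276., 247.])), (11, array([276., 283.]))]
-15 [(-11, array([276., 260.])), (11, array([276., 297.]))]
-30 [(-11, array([276., 274.])), (11, array([276., 313.]))]
```

View pics/w3c.png

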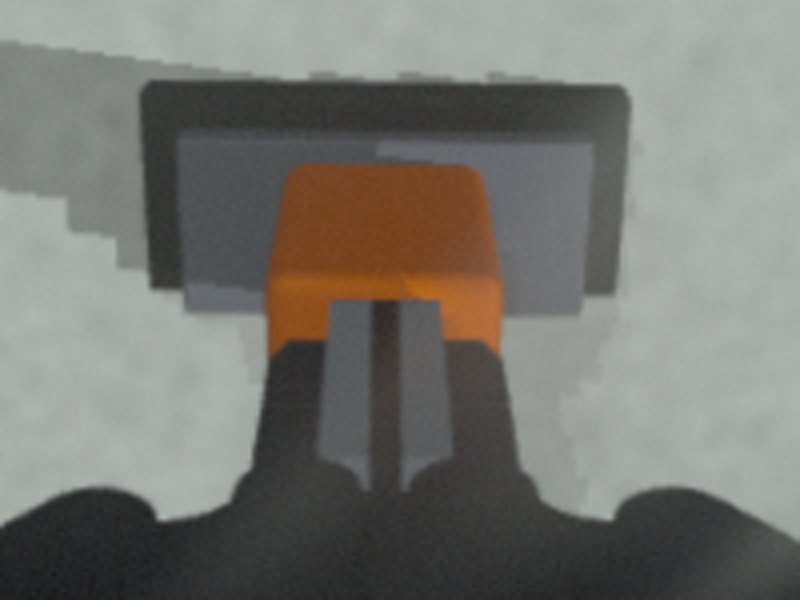

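View pics/s3c.png

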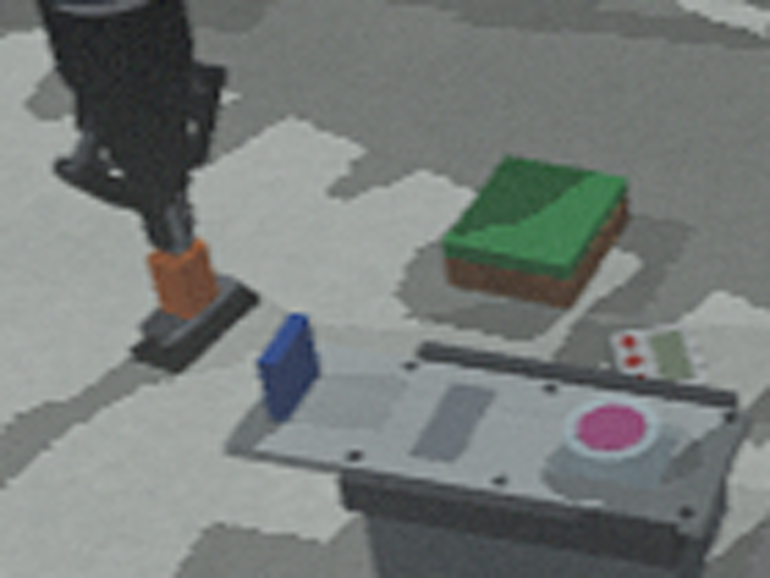

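The jaws shut freely just above the handle: in the picture the fingertips sit about 20 mm behind the reported TCP, not 17 mm ahead of it. That holds for both the open and shut pictures. I'll open, check with another view, and go about 37 mm lower.

```bash
python3 -m crank '[{"dp":[0.5,-1,0],"spin":0},{"dp":[0,0,0],"spin":0},{"dp":[0,0,0],"spin":0},{"dp":[0,0,0],"spin":0},{"dp":[0,0,0],"spin":0},{"dp":[0,0,0],"spin":0}]' 0; python3 -m crank '[{"dp":[0,0,8],"spin":0},{"dp":[0,0,8],"spin":0},{"dp":[0,0,4],"spin":0},{"dp":[0,0,0],"spin":0}]' 0;python3 - <<'E'
from h import *
np.set_printoptions(precision=1,suppress=True)
c=snap("wrist","w4");crop(c,130,190,430,380,2.6,"w4c")
a=snap("scene","s4");crop(a,120,120,260,225,5.5,"s4c")
E
```

```text
t: 4.75
tool_pos: [514.7, -394.1, 44.1]
tcp_rot: [[-0.99, -0.138, -0.0], [-0.138, 0.99, 0.0], [0.0, 0.0, -1.0]]
wrist_force: [1.0, 0.5, -0.0]
finger_gap: 0.994
t: 5.15
tool_pos: [514.1, -393.8, 22.9]
tcp_rot: [[-0.99, -0.138, -0.002], [-0.138, 0.99, 0.001], [0.002, 0.001, -1.0]]
wrist_force: [0.5, -0.2, 0.3]
finger_gap: 0.999
```

View pics/w4c.png

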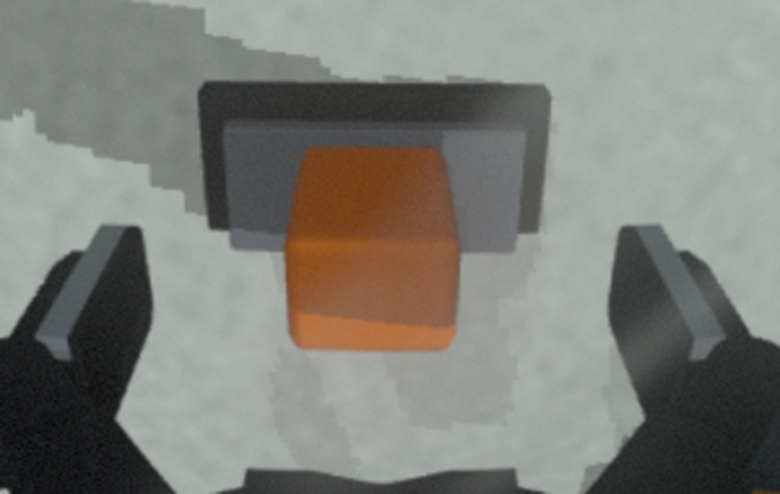

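View pics/s4c.png

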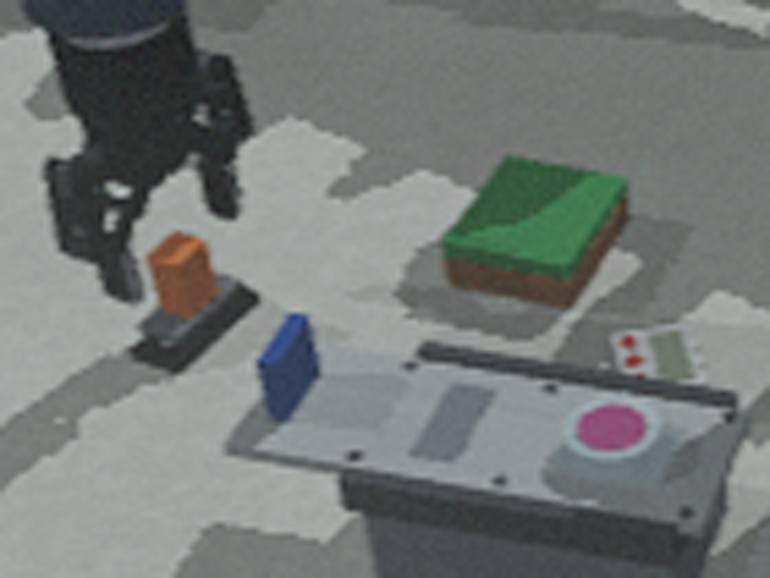

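```bash
python3 - <<'E'
from h import *
np.set_printoptions(precision=1,suppress=True)
c=load("w4");o=manip.get_obs();R=o["tcp_rot"];t=o["tool_pos"]
tl=lambda u,v,z:R.T@(onz(c,130+u/2.6,190+v/2.6,z)-t)
for n,u,v,z in [("o",288,240,63),("o",459,240,63),("o",455,350,63),("o",293,350,63),("s",199,83,8),("s",551,85,8),("padL near tip",140,228,22.9+34),("padR",618,228,22.9+34)]:print(n,tl(u,v,z))
E
python3 -m crank '[{"dp":[-0.5,0,7],"spin":0},{"dp":[0,0,5],"spin":0},{"dp":[0,0,2],"spin":0},{"dp":[0,0,0],"spin":0},{"dp":[0,0,0],"spin":0}]' 0
```

```text
o [-14.4 -12.  -38.9]
o [ 13.7 -12.  -38.9]
o [ 14.   10.9 -38.9]
o [-14.7  10.9 -38.9]
s [-39.6 -19.8  16.1]
s [ 39.1 -19.2  16.1]
padL near tip [-41.4 -10.1 -32.8]
padR [ 42.6 -10.  -32.8]
t: 5.75
tool_pos: [515.3, -394.3, 10.3]
tcp_rot: [[-0.99, -0.138, 0.0], [-0.138, 0.99, -0.0], [0.0, -0.0, -1.0]]
wrist_force: [-0.5, 0.3, -0.1]
finger_gap: 0.997
```

```bash
python3 -m crank '[{"dp":[0,0,2.5],"spin":0},{"dp":[0,0,0],"spin":0},{"dp":[0,0,0],"spin":0}]' 0;  python3 -m crank '[{"dp":[0,0,0],"spin":0},{"dp":[0,0,0],"spin":0},{"dp":[0,0,0],"spin":0},{"dp":[0,0,0],"spin":0},{"dp":[0,0,0],"spin":0},{"dp":[0,0,0],"spin":0},{"dp":[0,0,0],"spin":0}]' 1
```

```text
t: 6.05
tool_pos: [515.3, -394.2, 7.8]
tcp_rot: [[-0.99, -0.138, -0.0], [-0.138, 0.99, -0.0], [0.0, -0.0, -1.0]]
wrist_force: [0.4, 0.4, 0.8]
finger_gap: 0.999
t: 6.75
tool_pos: [515.3, -394.2, 7.9]
tcp_rot: [[-0.99, -0.138, 0.0], [-0.138, 0.99, -0.0], [-0.0, -0.0, -1.0]]
wrist_force: [-0.1, 0.1, 1.2]
finger_gap: 0.34
```

```bash
python3 -m crank '[{"dp":[0,0,-10],"spin":0},{"dp":[0,0,-25],"spin":0},{"dp":[0,0,-35],"spin":0},{"dp":[0,0,-40],"spin":-5.5},{"dp":[0,0,-40],"spin":-5.5},{"dp":[-5,20,-25],"spin":0},{"dp":[-8,30,0],"spin":0},{"dp":[-10,37,0],"spin":0},{"dp":[-10,37,0],"spin":0},{"dp":[-10,37,0],"spin":0}]' 1; python3 -m crank '[{"dp":[-10,40,0],"spin":0},{"dp":[-10,40,0],"spin":0},{"dp":[-10,40,0],"spin":0},{"dp":[-10,40,0],"spin":0},{"dp":[-10,40,0],"spin":0},{"dp":[-10,40,0],"spin":0},{"dp":[-10,40,0],"spin":0},{"dp":[-8,40,0],"spin":0},{"dp":[-5,30,0],"spin":0},{"dp":[0,10,0],"spin":0}]';python3 -m crank '[{"dp":[0,0,0],"spin":0},{"dp":[0,0,0],"spin":0},{"dp":[0,0,0],"spin":0}]'; python3 - <<'E'
from h import *
snap("wrist","w5")
E
```

```text
t: 7.75
tool_pos: [503.2, -226.6, 183.2]
tcp_rot: [[-0.946, -0.324, 0.0], [-0.324, 0.946, 0.0], [-0.0, 0.0, -1.0]]
wrist_force: [0.7, 0.7, -0.4]
finger_gap: 0.345
t: 8.75
tool_pos: [464.7, 141.9, 183.1]
tcp_rot: [[-0.945, -0.327, 0.0], [-0.327, 0.945, 0.001], [-0.0, 0.001, -1.0]]
wrist_force: [-0.2, -0.3, -1.2]
finger_gap: 0.344
t: 9.05
tool_pos: [465.3, 138.6, 183.0]
tcp_rot: [[-0.946, -0.324, 0.0], [-0.324, 0.946, -0.0], [-0.0, -0.0, -1.0]]
wrist_force: [-0.2, 0.5, -1.3]
finger_gap: 0.345
```

View pics/w5.png

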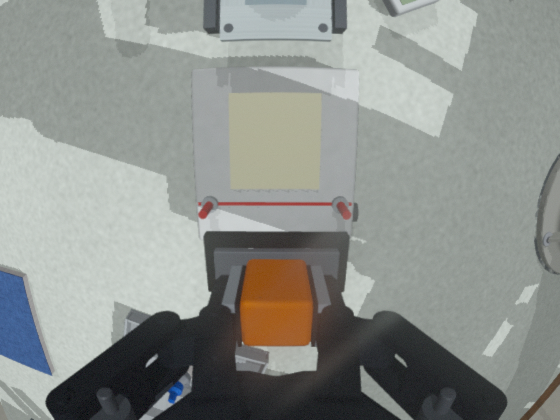

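Wrist view: pale panel corners ≈(229,92),(321,92),(320,189),(231,189); red line row 204; pin tops ≈(204,216),(346,216); carrier front edge row ≈40.

```bash
python3 - <<'E'
from h import *
np.set_printoptions(precision=1,suppress=True)
c=load("w5");im=c["color"].astype(int)
o=manip.get_obs();R=o["tcp_rot"];t=o["tool_pos"];print(t,np.degrees(np.arctan2(-R[0,1],R[1,1])))
m=((im[...,2]-im[...,0])>25)&((im[...,1]-im[...,0])>20);m[:60]=0;m[200:]=0;m[:,:190]=0;m[:,360:]=0
m=cv2.morphologyEx(m.astype(np.uint8),cv2.MORPH_OPEN,np.ones((3,3)))
cn=max(cv2.findContours(m,0,1)[0],key=cv2.contourArea);print(cv2.boundingRect(cn))
P=np.array([onz(c,*p[0],45)[:2] for p in cn],np.float32);r=cv2.minAreaRect(P);print("panel",r)
L=lambda X:R.T@(X-t)
print("panel tool",L(np.array([*r[0],45])))
red=((im[...,2]-im[...,1])>60)&((im[...,2]-im[...,0])>60)&(np.arange(560)[None]<400);red[:190]=0;red[230:]=0
ys,xs=np.nonzero(red);k=(xs>225)&(xs<325);Q=np.array([onz(c,x,y,45)[:2] for x,y in zip(xs[k],ys[k])]);q=cv2.fitLine(Q.astype(np.float32),cv2.DIST_L2,0,.01,.01).ravel();print("line",q,np.degrees(np.arctan2(q[1],q[0])),Q.mean(0),L(np.array([*Q.mean(0),45])))
for p in [(204,216),(346,216)]:print("pin",onz(c,*p,78),L(onz(c,*p,78)))
for p in [(222,41),(329,40)]:
  print("front78",onz(c,*p,78),L(onz(c,*p,78)))
crop(c,190,0,365,240,3,"x1")
c["color"]=c["color"];crop(c,195,0,360,60,4.5,"w5c");crop(c,190,185,365,235,4.5,"w5d")
E
```

```text
[465.4 138.6 182.9] 18.873959814878994Traceback (most recent call last):
  File "<stdin>", line 7, in <module>
ValueError: max() iterable argument is empty
```

```bash
python3 - <<'E'
from h import *
np.set_printoptions(precision=1,suppress=True)
c=load("w5");im=c["color"].astype(int)
o=manip.get_obs();R=o["tcp_rot"];t=o["tool_pos"]
print(im[140,270],im[140,210])
m=((im[...,2]-im[...,0])>18);m[:60]=0;m[197:]=0;m[:,:215]=0;m[:,335:]=0
m=cv2.morphologyEx(m.astype(np.uint8),cv2.MORPH_OPEN,np.ones((3,3)))
cn=max(cv2.findContours(m,0,1)[0],key=cv2.contourArea);print(cv2.boundingRect(cn))
P=np.array([onz(c,*p[0],45)[:2] for p in cn],np.float32);r=cv2.minAreaRect(P);print("panel",r)
L=lambda X:R.T@(X-t)
print("panel tool",L(np.array([*r[0],45])))
red=((im[...,2]-im[...,1])>60)&((im[...,2]-im[...,0])>60);red[:190]=0;red[230:]=0
ys,xs=np.nonzero(red);k=(xs>225)&(xs<325);Q=np.array([onz(c,x,y,45)[:2] for x,y in zip(xs[k],ys[k])]);q=cv2.fitLine(Q.astype(np.float32),cv2.DIST_L2,0,.01,.01).ravel();print("line",np.degrees(np.arctan2(q[1],q[0])),Q.mean(0),L(np.array([*Q.mean(0),45])))
for p in [(204,216),(346,216)]:print("pin",onz(c,*p,78),L(onz(c,*p,78)))
for p in [(222,41),(329,40)]:
  print("front78",onz(c,*p,78),L(onz(c,*p,78)))
crop(c,195,0,360,60,4.5,"w5c");crop(c,190,185,365,235,4.5,"w5d")
E
```

```text
[150 175 175] [160 161 156]
(229, 93, 92, 96)
panel ((484.2366027832031, 86.57859802246094), (82.89928436279297, 89.18907928466797), 18.79921531677246)
panel tool [ -1.  -55.3 137.9]
line 18.47893 [468.1 144.1] [ -4.4   4.4 137.9]
pin [522.7 164.7  78. ] [-62.7   6.2 104.9]
pin [405.2 124.5  78. ] [ 61.5   6.2 104.9]
front78 [552.   18.1  78. ] [ -43.  -142.   104.9]
front78 [471.  -10.5  78. ] [  42.9 -142.8  104.9]
```

View pics/w5c.png

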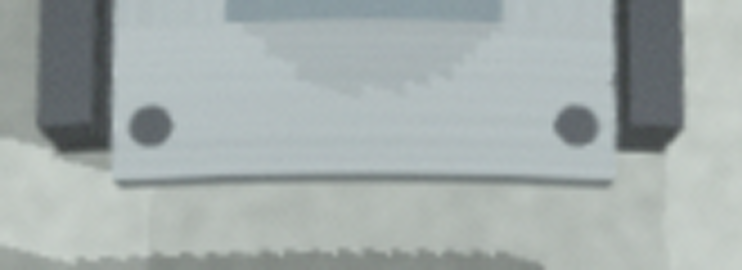

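View pics/w5d.png

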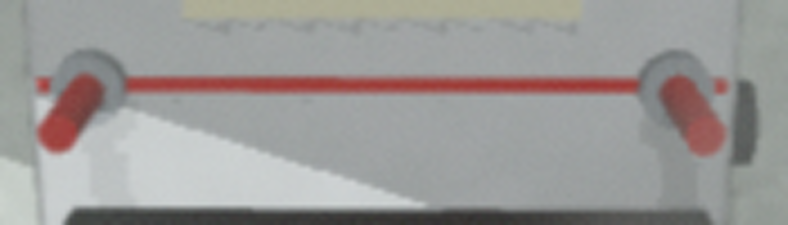

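```bash
python3 -m crank '[{"dp":[-1,-20,0],"spin":0},{"dp":[0,-32,0],"spin":0},{"dp":[0,-30,0],"spin":0},{"dp":[0,-10.5,20],"spin":0},{"dp":[0,0,35],"spin":0},{"dp":[0,0,35],"spin":0},{"dp":[0,0,20],"spin":0},{"dp":[0,0,12],"spin":0},{"dp":[0,0,0],"spin":0},{"dp":[0,0,0],"spin":0}]';python3 -m crank '[{"dp":[0,0,0],"spin":0},{"dp":[0,0,0],"spin":0}]'; python3 - <<'E'
from h import *
snap("wrist","w6");o=manip.get_obs();print(o["tool_pos"],o["wrist_force"])
a=snap("scene","s6");crop(a,170,120,340,250,4.5,"s6c")
E
```

```text
t: 10.1
tool_pos: [496.6, 51.8, 61.3]
tcp_rot: [[-0.946, -0.324, 0.0], [-0.324, 0.946, -0.0], [-0.0, -0.0, -1.0]]
wrist_force: [0.0, -0.3, 0.1]
finger_gap: 0.344
t: 10.3
tool_pos: [496.9, 52.5, 61.8]
tcp_rot: [[-0.946, -0.325, 0.002], [-0.325, 0.946, 0.001], [-0.002, 0.0, -1.0]]
wrist_force: [0.8, 0.0, -0.9]
finger_gap: 0.346
[496.77049161  52.4892791   61.62075913] [-0.14411271 -0.12658895 -0.51310127]
```

View pics/w6.png

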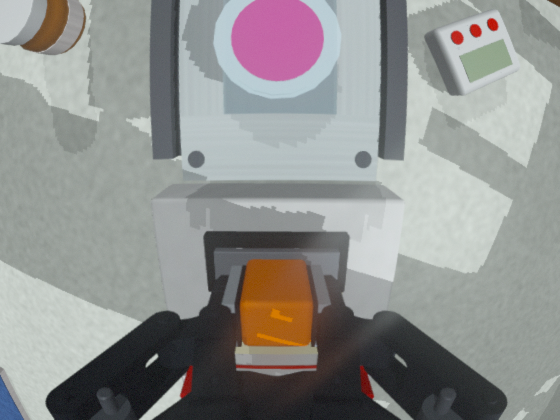

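View pics/s6c.png

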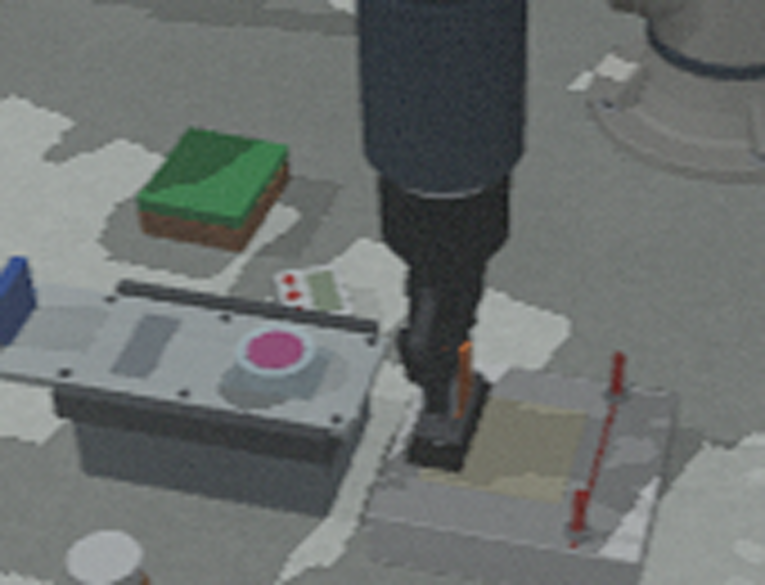

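```bash
python3 - <<'E'
from h import *
np.set_printoptions(precision=1,suppress=True)
c=load("w6");o=manip.get_obs();R=o["tcp_rot"];t=o["tool_pos"]
for p in [(205,232),(349,232)]:print(R.T@(onz(c,*p,t[2]+0.2)-t))
E
python3 -m crank '[{"dp":[0,0,5],"spin":0},{"dp":[0,0,3],"spin":0},{"dp":[0,0,2],"spin":0},{"dp":[0,0,1],"spin":0},{"dp":[0,0,0.5],"spin":0},{"dp":[0,0,0],"spin":0},{"dp":[0,0,0],"spin":0}]'
```

```text
[-38.3 -19.9  -0.2]
[ 39.4 -19.9  -0.3]
t: 11.1
tool_pos: [496.1, 52.4, 49.4]
tcp_rot: [[-0.946, -0.325, -0.0], [-0.325, 0.946, 0.0], [0.0, 0.0, -1.0]]
wrist_force: [-1.5, 0.5, 3.1]
finger_gap: 0.347
```

```bash
python3 -m crank '[{"dp":[0,3,0],"spin":0},{"dp":[0,5,0],"spin":0},{"dp":[0,6,0],"spin":0},{"dp":[0,7,0],"spin":0},{"dp":[0,7,0],"spin":0},{"dp":[0,7,0],"spin":0}]';python3 -m crank '[{"dp":[0,7,0],"spin":0},{"dp":[0,7,0],"spin":0},{"dp":[0,7,0],"spin":0},{"dp":[0,6,0],"spin":0},{"dp":[0,4,0],"spin":0},{"dp":[0,2,0],"spin":0},{"dp":[0,0,0],"spin":0},{"dp":[0,0,0],"spin":0}]'; python3 - <<'E'
from h import *
o=manip.get_obs();t=o["tool_pos"];print(t,o["wrist_force"],(t[:2]-[484.2,86.6])@[-.324,.946])
a=snap("scene","s7");crop(a,170,120,340,250,4.5,"s7c")
E
```

```text
t: 11.7
tool_pos: [484.7, 86.1, 49.4]
tcp_rot: [[-0.946, -0.325, 0.0], [-0.325, 0.946, -0.0], [-0.0, -0.0, -1.0]]
wrist_force: [1.2, -2.6, 2.4]
finger_gap: 0.346
t: 12.5
tool_pos: [474.0, 117.1, 49.2]
tcp_rot: [[-0.946, -0.325, -0.0], [-0.325, 0.946, 0.001], [-0.0, 0.001, -1.0]]
wrist_force: [-0.2, 1.2, 3.8]
finger_gap: 0.339
[473.97482755 117.08617109  49.20700885] [-0.1768528   1.18033022  3.79576476] 32.152873723263575
```

View pics/s7c.png

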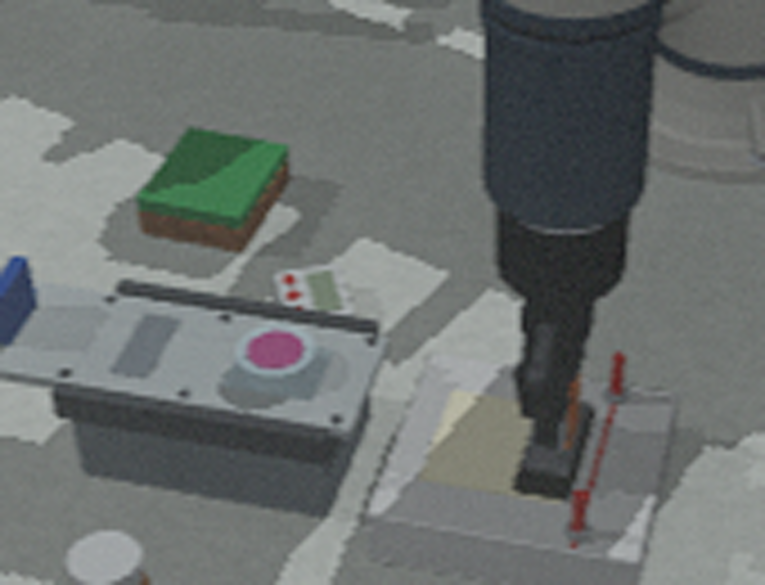

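```bash
python3 -m crank '[{"dp":[0,0,-5],"spin":0},{"dp":[0,0,-20],"spin":0},{"dp":[0,0,-35],"spin":0},{"dp":[0,0,-40],"spin":0},{"dp":[2,-10,-33],"spin":0},{"dp":[8,-30,0],"spin":0},{"dp":[10,-40,0],"spin":0},{"dp":[10,-40,0],"spin":0},{"dp":[10,-40,0],"spin":0},{"dp":[10,-40,0],"spin":0}]' 1 ;python3 -m crank '[{"dp":[10,-40,0],"spin":0},{"dp":[10,-40,0],"spin":0},{"dp":[10,-40,0],"spin":0},{"dp":[10,-40,0],"spin":0},{"dp":[10,-40,0],"spin":0},{"dp":[10,-40,0],"spin":0},{"dp":[10,-40,0],"spin":0},{"dp":[10,-30,20],"spin":0},{"dp":[7,-20,30],"spin":0},{"dp":[0,-7,40],"spin":0}]';python3 -m crank '[{"dp":[0,0,40],"spin":0},{"dp":[0,0,24.5],"spin":0},{"dp":[0,0,10],"spin":0},{"dp":[0,0,0],"spin":0},{"dp":[0,0,0],"spin":0},{"dp":[0,0,0],"spin":0}]'
```

```text
t: 13.55
tool_pos: [491.0, -90.3, 181.9]
tcp_rot: [[-0.946, -0.325, -0.001], [-0.325, 0.946, 0.0], [0.001, 0.001, -1.0]]
wrist_force: [0.9, -0.1, -0.5]
finger_gap: 0.342
t: 14.55
tool_pos: [518.5, -438.6, 91.7]
tcp_rot: [[-0.947, -0.322, 0.001], [-0.322, 0.947, -0.001], [-0.001, -0.001, -1.0]]
wrist_force: [-0.4, -0.2, -1.5]
finger_gap: 0.341
t: 15.15
tool_pos: [520.2, -436.4, 20.0]
tcp_rot: [[-0.946, -0.325, 0.003], [-0.325, 0.946, -0.002], [-0.002, -0.003, -1.0]]
wrist_force: [-0.4, -0.6, -0.4]
finger_gap: 0.342
```

```bash
python3 -m crank '[{"dp":[0,0,5],"spin":0},{"dp":[0,0,3],"spin":0},{"dp":[0,0,2],"spin":0},{"dp":[0,0,0],"spin":0},{"dp":[0,0,0],"spin":0}]';python3 - <<'E'
from h import *
o=manip.get_obs();print(o["tool_pos"],o["wrist_force"])
E
```

```text
t: 15.65
tool_pos: [519.0, -435.7, 8.1]
tcp_rot: [[-0.946, -0.325, 0.0], [-0.325, 0.946, -0.0], [0.0, -0.0, -1.0]]
wrist_force: [-0.5, -0.3, 0.9]
finger_gap: 0.347
[ 519.01676771 -435.70782666    8.09945435] [-0.46399993 -0.34753617  0.88297518]
```

```bash
python3 -m crank '[{"dp":[0,0,0],"spin":0},{"dp":[0,0,0],"spin":0},{"dp":[0,0,0],"spin":0},{"dp":[0,0,0],"spin":0},{"dp":[0,0,0],"spin":0},{"dp":[0,0,0],"spin":0},{"dp":[0,0,-5],"spin":0},{"dp":[0,0,-15],"spin":0},{"dp":[0,0,-30],"spin":0},{"dp":[0,0,-40],"spin":0}]' 0; python3 -m crank '[{"dp":[0,0,-40],"spin":0},{"dp":[0,0,-40],"spin":0},{"dp":[0,0,0],"spin":0},{"dp":[0,0,0],"spin":0},{"dp":[0,0,0],"spin":0}]';python3 - <<'E'
from h import *
snap("wrist","w8")
E
```

```text
t: 16.65
tool_pos: [517.8, -434.9, 97.1]
tcp_rot: [[-0.946, -0.325, -0.004], [-0.325, 0.946, 0.002], [0.003, 0.003, -1.0]]
wrist_force: [-0.2, 0.3, 0.2]
finger_gap: 1.003
t: 17.15
tool_pos: [518.5, -435.2, 176.7]
tcp_rot: [[-0.946, -0.325, -0.001], [-0.325, 0.946, 0.001], [0.001, 0.002, -1.0]]
wrist_force: [0.1, 0.2, -0.4]
finger_gap: 1.002
```

View pics/w8.png

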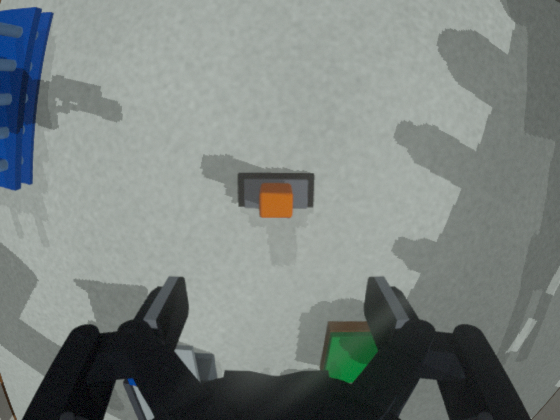

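```bash
python3 -m crank '[{"dp":[0,0,0],"spin":8.2},{"dp":[0,0,0],"spin":8.2},{"dp":[0,0,0],"spin":8.2},{"dp":[0,0,0],"spin":8.2},{"dp":[0,0,0],"spin":8.2},{"dp":[0,0,0],"spin":8.2},{"dp":[0,0,0],"spin":8.2},{"dp":[0,0,0],"spin":8.2},{"dp":[0,0,0],"spin":8.2},{"dp":[0,0,0],"spin":8.2}]' 0;python3 -m crank '[{"dp":[0,0,0],"spin":8},{"dp":[20,15,0],"spin":0},{"dp":[30,22,0],"spin":0},{"dp":[35,25,0],"spin":0},{"dp":[35,25,0],"spin":0},{"dp":[35,25,0],"spin":0},{"dp":[20,15,0],"spin":0},{"dp":[8,6,0],"spin":0},{"dp":[0,0,0],"spin":0},{"dp":[0,0,0],"spin":0}]' 0;python3 -m crank '[{"dp":[0,0,0],"spin":0},{"dp":[0,0,0],"spin":0}]' ;python3 - <<'E'
from h import *
snap("wrist","w9")
E
```

```text
t: 18.2
tool_pos: [518.4, -435.4, 176.2]
tcp_rot: [[-0.448, 0.894, -0.002], [0.894, 0.448, 0.001], [0.002, -0.002, -1.0]]
wrist_force: [-0.4, 0.3, 0.3]
finger_gap: 0.996
t: 19.2
tool_pos: [584.8, -220.2, 177.2]
tcp_rot: [[-0.324, 0.946, -0.001], [0.946, 0.324, -0.0], [0.0, -0.001, -1.0]]
wrist_force: [-0.4, -0.2, -0.2]
finger_gap: 1.001
t: 19.4
tool_pos: [584.9, -220.6, 177.6]
tcp_rot: [[-0.323, 0.946, -0.0], [0.946, 0.323, -0.0], [0.0, -0.0, -1.0]]
wrist_force: [-0.3, -0.0, 0.6]
finger_gap: 0.998
```

View pics/w9.png

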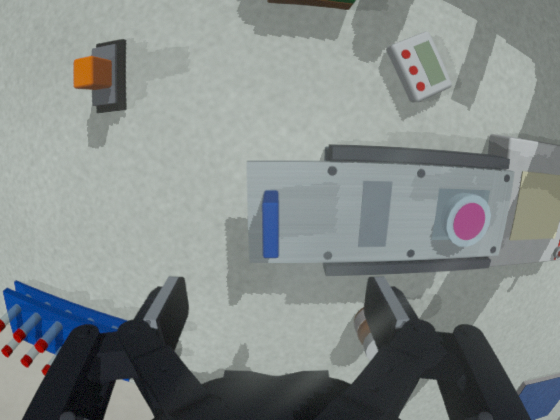

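Fin top at about cols 263–278, rows 190–258; the wiper stands clear at (95,75); dish on window at (469,220).

```bash
python3 - <<'E'
from h import *
np.set_printoptions(precision=1,suppress=True)
c=load("w9");im=c["color"].astype(int);o=manip.get_obs();R=o["tcp_rot"];t=o["tool_pos"]
m=((im[...,0]-im[...,2])>50);m[:180]=0;m[270:]=0;m[:,:255]=0;m[:,290:]=0
cn=max(cv2.findContours(m.astype(np.uint8),0,1)[0],key=cv2.contourArea);print(cv2.boundingRect(cn))
P=np.array([(R.T@(onz(c,*p[0],118)-t))[:2] for p in cn],np.float32);print(cv2.minAreaRect(P))
for p in [(332,171),(421,174),(507,179),(327,255),(410,253),(493,250)]:print("screw",(R.T@(onz(c,*p,78)-t))[:2])
for n,p in [("tl",(247,161)),("bl",(250,262))]:print(n,(R.T@(onz(c,*p,78)-t))[:2])
crop(c,240,150,345,275,5.5,"w9c")
E
```

```text
(262, 191, 17, 67)
((-5.099879264831543, -1.6190013885498047), (50.799415588378906, 11.370993614196777), 89.92800903320312)
screw [ 45.1 -34.1]
screw [125.3 -33.7]
screw [226.  -33.4]
screw [44.6 41.4]
screw [124.7  41.4]
screw [225.7  42.3]
tl [-24.2 -42.1]
bl [-24.1  48.1]
```

View pics/w9c.png

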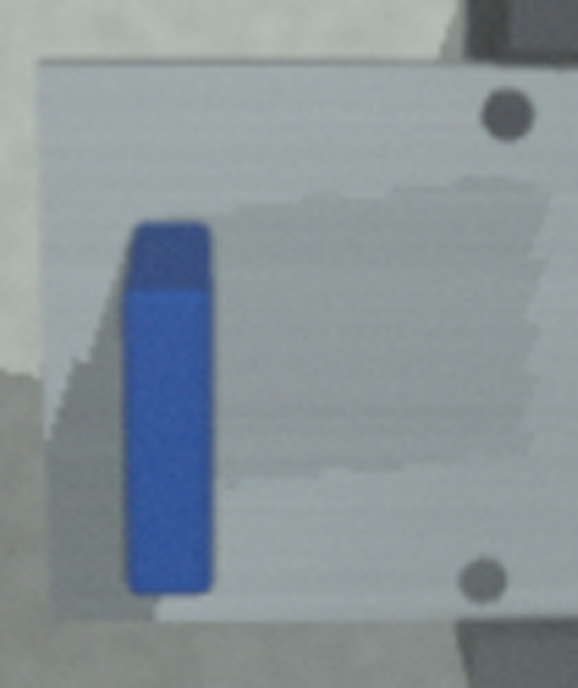

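```bash
python3 -m crank '[{"dp":[-4.8,3.3,20],"spin":0},{"dp":[0,0,30],"spin":0},{"dp":[0,0,25],"spin":0},{"dp":[0,0,15],"spin":0},{"dp":[0,0,10],"spin":0},{"dp":[0,0,7],"spin":0},{"dp":[0,0,0],"spin":0},{"dp":[0,0,0],"spin":0}]' 0;python3 - <<'E'
from h import *
c=snap("wrist","w10");crop(c,130,150,430,370,2.6,"w10c");print(manip.get_obs()["tool_pos"])
E
```

```text
t: 20.25
tool_pos: [590.5, -223.2, 71.7]
tcp_rot: [[-0.325, 0.946, 0.001], [0.946, 0.325, -0.001], [-0.001, 0.001, -1.0]]
wrist_force: [-0.9, -1.0, 0.0]
finger_gap: 0.999
[ 590.67006525 -223.17192923   71.843008  ]
```

View pics/w10c.png

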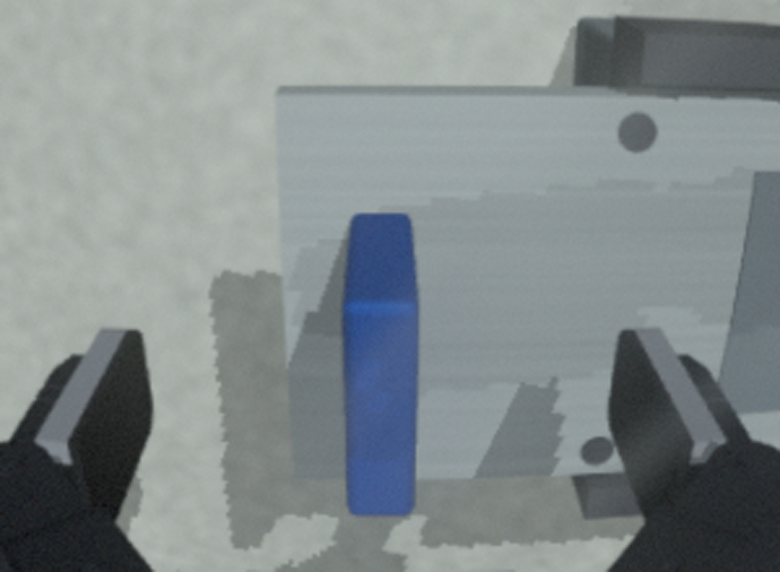

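```bash
python3 -m crank '[{"dp":[0,0,3],"spin":0},{"dp":[0,0,2],"spin":0},{"dp":[0,0,0],"spin":0},{"dp":[0,0,0],"spin":0},{"dp":[0,0,0],"spin":0}]' 0; python3 -m crank '[{"dp":[0,0,0],"spin":0},{"dp":[0,0,0],"spin":0},{"dp":[0,0,0],"spin":0},{"dp":[0,0,0],"spin":0},{"dp":[0,0,0],"spin":0},{"dp":[0,0,0],"spin":0},{"dp":[0,0,0],"spin":0},{"dp":[0,0,0],"spin":0}]' 1;python3 - <<'E'
from h import *
np.set_printoptions(precision=2,suppress=True)
c=snap("wrist","w11");o=manip.get_obs();print(o["tool_pos"],o["wrist_force"],o["moment"],o["finger_gap"])
R=o["tcp_rot"];t=o["tool_pos"]
crop(c,380,120,560,300,4,"w11c")
E
```

```text
t: 20.8
tool_pos: [590.1, -222.9, 65.9]
tcp_rot: [[-0.325, 0.946, 0.0], [0.946, 0.325, -0.0], [-0.0, 0.0, -1.0]]
wrist_force: [0.2, -0.3, -0.6]
finger_gap: 1.005
t: 21.6
tool_pos: [590.1, -223.1, 65.9]
tcp_rot: [[-0.325, 0.946, 0.0], [0.946, 0.325, -0.0], [-0.0, 0.0, -1.0]]
wrist_force: [-0.3, -1.4, 1.3]
finger_gap: 0.129
[ 590.11 -223.05   65.93] [1.45 0.25 0.8 ] [-0.19 -0.06  0.07] 0.13225357878831176
```

View pics/w11.png

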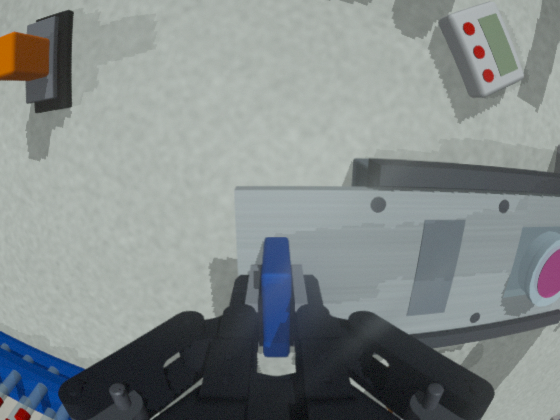

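```bash
python3 - <<'E'
from h import *
np.set_printoptions(precision=1,suppress=True)
c=load("w5");P=c["pose"]
u=np.array([-.3245,.946])
for v in (39,39.5,40,40.5,41):print(v,onz(c,275,v,78)[:2]@u)
print([onz(c,275,v,45)[:2]@u for v in (203,204,205)],[onz(c,204,215,78)[:2]@u,onz(c,346,215,78)[:2]@u])
E
python3 -m crank '[{"dp":[1,0,0],"spin":0},{"dp":[2,0,0],"spin":0},{"dp":[3,0,0],"spin":0},{"dp":[4,0,0],"spin":0},{"dp":[5,0,0],"spin":0},{"dp":[5,0,0],"spin":0},{"dp":[5,0,0],"spin":0},{"dp":[5,0,0],"spin":0}]'
python3 -m crank '[{"dp":[5,0,0],"spin":0},{"dp":[5,0.1,0],"spin":0},{"dp":[5,0.1,0],"spin":0},{"dp":[5,0,0],"spin":0},{"dp":[5,0,0],"spin":0},{"dp":[5,0,0],"spin":0}]'
```

```text
39 -162.37719351652368
39.5 -161.94824572101624
40 -161.51959339229407
40.5 -161.09123420053234
41 -160.66316582186178
[np.float64(-15.835348732332994), np.float64(-14.83910605919499), np.float64(-13.841063853142284)] [np.float64(-14.772611954149818), np.float64(-14.600091334209203)]
t: 22.45
tool_pos: [580.2, -194.1, 65.9]
tcp_rot: [[-0.325, 0.946, 0.0], [0.946, 0.325, -0.0], [-0.0, 0.0, -1.0]]
wrist_force: [0.0, -3.5, 0.4]
finger_gap: 0.13
t: 23.05
tool_pos: [570.6, -165.8, 65.9]
tcp_rot: [[-0.325, 0.946, 0.0], [0.946, 0.325, -0.0], [-0.0, 0.0, -1.0]]
wrist_force: [1.3, -3.9, 1.5]
finger_gap: 0.131
```

```bash
python3 -m crank '[{"dp":[5,0.1,0],"spin":0},{"dp":[5,0.1,0],"spin":0},{"dp":[5,0,0],"spin":0},{"dp":[5,0,0],"spin":0},{"dp":[5,0.1,0],"spin":0},{"dp":[5,0,0],"spin":0}]'
python3 -m crank '[{"dp":[5,0.1,0],"spin":0},{"dp":[5,0,0],"spin":0},{"dp":[5,0,0],"spin":0},{"dp":[4,0,0],"spin":0},{"dp":[3,0,0],"spin":0},{"dp":[2,0,0],"spin":0},{"dp":[1,0,0],"spin":0},{"dp":[0,0,0],"spin":0},{"dp":[0,0,0],"spin":0}]';  python3 - <<'E'
from h import *
np.set_printoptions(precision=2,suppress=True)
o=manip.get_obs();print(o["tool_pos"],o["wrist_force"],o["moment"])
a=snap("scene","s12");b=snap("side","d12");crop(a,170,150,340,260,4.6,"s12c");crop(b,230,160,330,260,6,"d12c")
E
```

```text
t: 23.65
tool_pos: [561.2, -137.3, 65.9]
tcp_rot: [[-0.325, 0.946, 0.0], [0.946, 0.325, -0.0], [-0.0, 0.0, -1.0]]
wrist_force: [1.2, -3.0, 3.0]
finger_gap: 0.13
t: 24.55
tool_pos: [553.2, -113.8, 65.9]
tcp_rot: [[-0.325, 0.946, 0.0], [0.946, 0.325, 0.0], [0.0, 0.0, -1.0]]
wrist_force: [-0.0, -1.6, 5.6]
finger_gap: 0.131
[ 553.24 -113.78   65.91] [-0.03 -1.6   5.65] [-0.72 -0.14  0.01]
```

View pics/s12c.png

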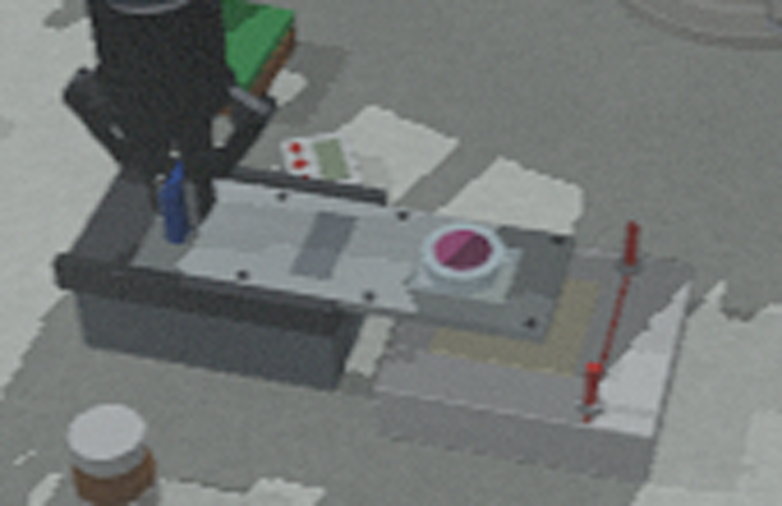

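View pics/d12c.png

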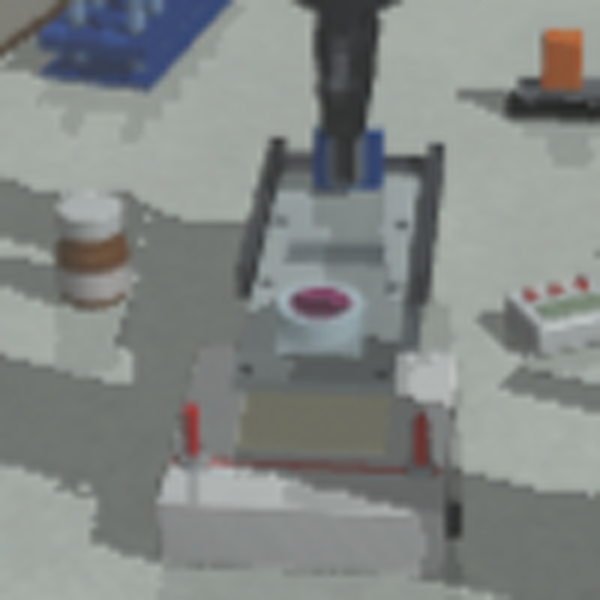

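```bash
python3 -m crank '[{"dp":[2,0,0],"spin":0},{"dp":[4,0,0],"spin":0},{"dp":[5,0.1,0],"spin":0},{"dp":[5,0,0],"spin":0},{"dp":[5,0,0],"spin":0},{"dp":[4,0,0],"spin":0},{"dp":[3,0,0],"spin":0},{"dp":[2,0,0],"spin":0},{"dp":[1,0,0],"spin":0},{"dp":[0.7,0,0],"spin":0}]'; python3 -m crank '[{"dp":[0,0,0],"spin":0},{"dp":[0,0,0],"spin":0},{"dp":[0,0,0],"spin":0}]';  python3 - <<'E'
from h import *
np.set_printoptions(precision=2,suppress=True)
o=manip.get_obs();print(o["tool_pos"],o["wrist_force"],o["moment"],(o["tool_pos"][:2]-[590.1,-223.05])@[-.3245,.946])
a=snap("scene","s13");b=snap("side","d13");w=snap("wrist","w13");crop(a,230,170,340,260,7,"s13c");crop(b,240,170,330,250,8,"d13c")
E
```

```text
t: 25.65
tool_pos: [543.1, -84.0, 65.9]
tcp_rot: [[-0.325, 0.946, 0.0], [0.946, 0.325, -0.0], [-0.0, 0.0, -1.0]]
wrist_force: [1.9, -4.1, 5.5]
finger_gap: 0.132
t: 25.95
tool_pos: [543.1, -83.9, 65.9]
tcp_rot: [[-0.325, 0.946, 0.0], [0.946, 0.325, 0.0], [0.0, 0.0, -1.0]]
wrist_force: [1.9, -4.7, 5.6]
finger_gap: 0.132
[543.05 -83.9   65.87] [ 1.94 -4.74  5.62] [-1.33 -0.45  0.05] 146.9060696807838
```

View pics/s13c.png

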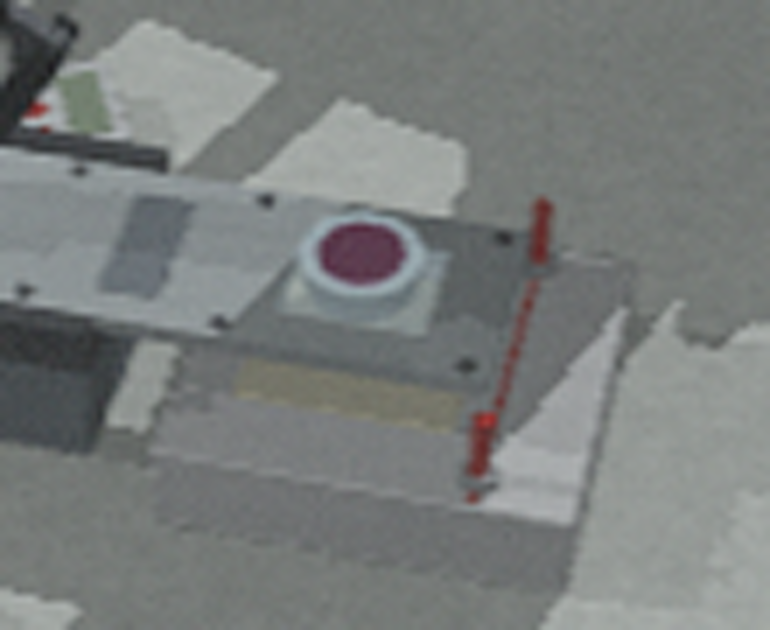

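View pics/d13c.png

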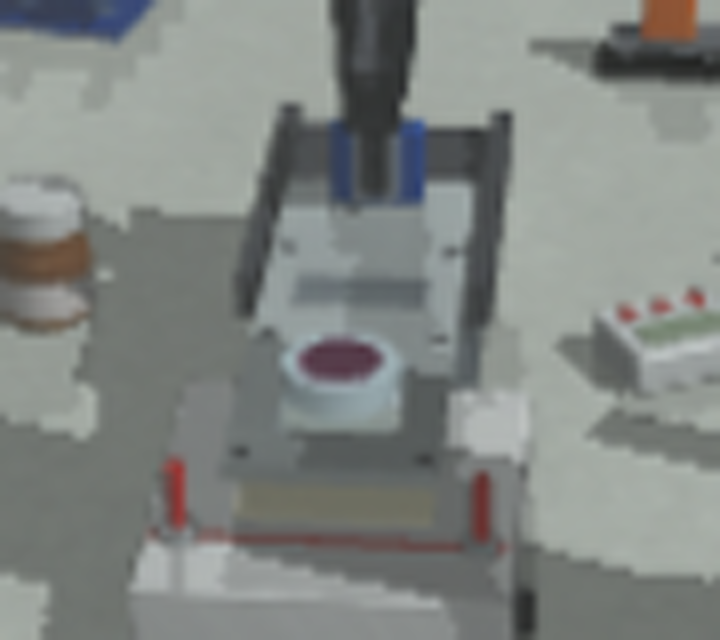

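View pics/w13.png

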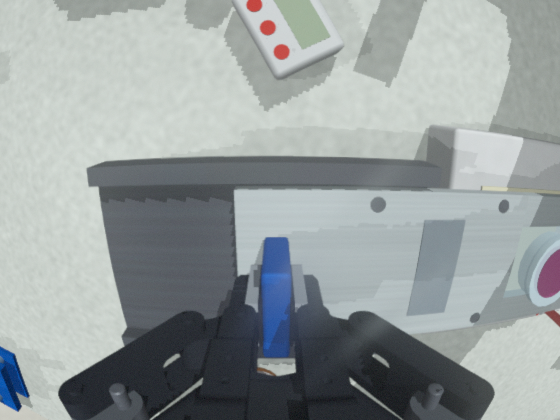

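```bash
python3 - <<'E'
from h import *
np.set_printoptions(precision=1,suppress=True)
u=np.array([-.3245,.946]);v=np.array([.946,.3245])
for tag,S,pins in (("s13",(230,170,7),((543,205),(486,422))),("d13",(240,170,8),((482,474),(176,461)))):
    c=load(tag);g=cv2.cvtColor(c["color"],cv2.COLOR_BGR2GRAY).astype(np.float32)
    P=[onz(c,S[0]+p[0]/S[2]-.4,S[1]+p[1]/S[2]-.4,78)[:2] for p in pins]
    mid=(P[0]+P[1])/2;print(tag,"pins",[ (p@u,p@v) for p in P],"mid u",mid@u)
    su=np.arange(-14,14.1,1);
    for lo,hi in((-38,-20),(-20,20),(20,38)):
        prof=[]
        for s in su:
            q=np.array([proj(c,[*(u*(s-15)+v*(l+mid@v)),78]) for l in np.linspace(lo,hi,40)],np.float32)
            prof.append(cv2.remap(g,q[:,0][None],q[:,1][None],cv2.INTER_LINEAR).mean())
        print(lo,hi,np.round(prof).astype(int))
crop(load("s13"),280,190,320,250,12,"s13d");crop(load("d13"),255,215,310,245,14,"d13d")
E
```

```text
s13 pins [(np.float64(-13.508201092943684), np.float64(422.7790981945344)), (np.float64(-11.913828731996457), np.float64(550.8890999310876))] mid u -12.711014912470086
-38 -20 [ 95  93  92  91  91  91  91  91  92  93  94  95  93  89  85  82  78  76
  75  75  76  79  83  87  89  92  96 100 104]
-20 20 [ 99  99  99  99  99  98  98  97  97  97  97  96  95  95  97 100 100  97
  93  88  86  87  93 100 106 110 111 111 111]
20 38 [102  99  96  94  94  95  97 101 104 107 108 109 107 104 103 103 102  98
  92  85  83  87  94 101 106 110 112 112 112]
d13 pins [(np.float64(-12.684537667519601), np.float64(422.5316319743948)), (np.float64(-13.217504228950386), np.float64(547.9488443092526))] mid u -12.951020948235008
-38 -20 [ 88  88  87  87  86  86  85  85  86  87  88  89  90  90  91  93  94  95
  97  98  99 100 100 101 101 102 102 103 104]
-20 20 [ 95  95  94  94  94  94  94  94  94  93  93  94  94  95  95  96  96  97
  98  99 100 101 101 102 102 102 103 103 104]
20 38 [111 110 109 108 106 105 104 104 105 105 106 106 107 107 107 106 106 106
 106 105 105 105 104 104 104 104 105 106 107]
```

View pics/s13d.png

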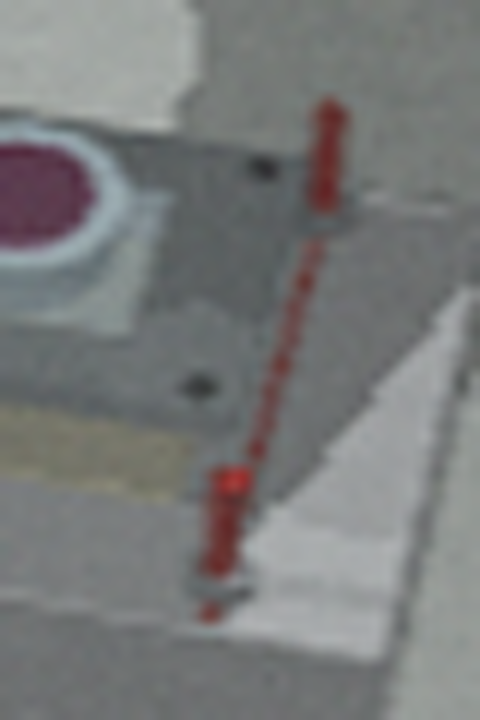

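View pics/d13d.png

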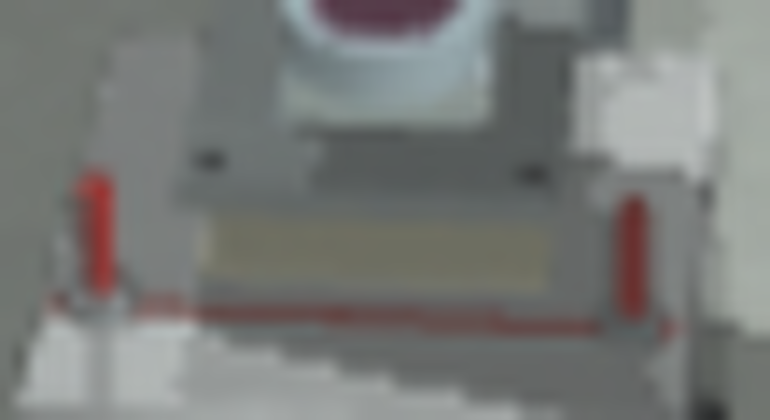

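```bash
python3 - <<'E'
from h import *
u=np.array([-.3245,.946]);v=np.array([.946,.3245])
for tag,S,pins,scr in (("s13",(280,190,12),((332,104),(233,479)),((264,167),(200,386))),("d13",(255,215,14),((633,203),(99,179)),((531,175),(209,160)))):
    c=load(tag);f=lambda p:onz(c,S[0]+(p[0]+.5)/S[2]-.5,S[1]+(p[1]+.5)/S[2]-.5,78)[:2]
    a=[f(p)@u for p in pins];b=[f(p)@u for p in scr];print(tag,a,b,"front-mark",np.mean(b)+10-np.mean(a))
    im=cv2.createCLAHE(6,(2,2)).apply(cv2.cvtColor(c["color"],cv2.COLOR_BGR2GRAY)[190:250,250:325] if tag=="s13" else cv2.cvtColor(c["color"],cv2.COLOR_BGR2GRAY)[205:250,250:325]);cv2.imwrite(f"pics/{tag}e.png",cv2.resize(im,None,fx=10,fy=10,interpolation=cv2.INTER_CUBIC))
E
```

```text
s13 [np.float64(-13.943169881808135), np.float64(-12.406510843862888)] [np.float64(-25.542975220165864), np.float64(-25.431839161754603)] front-mark -2.312566828124723
d13 [np.float64(-11.532394290400795), np.float64(-12.628213514290898)] [np.float64(-21.976811645349166), np.float64(-22.931922830133153)] front-mark -0.3740633353953129
```

View pics/s13e.png

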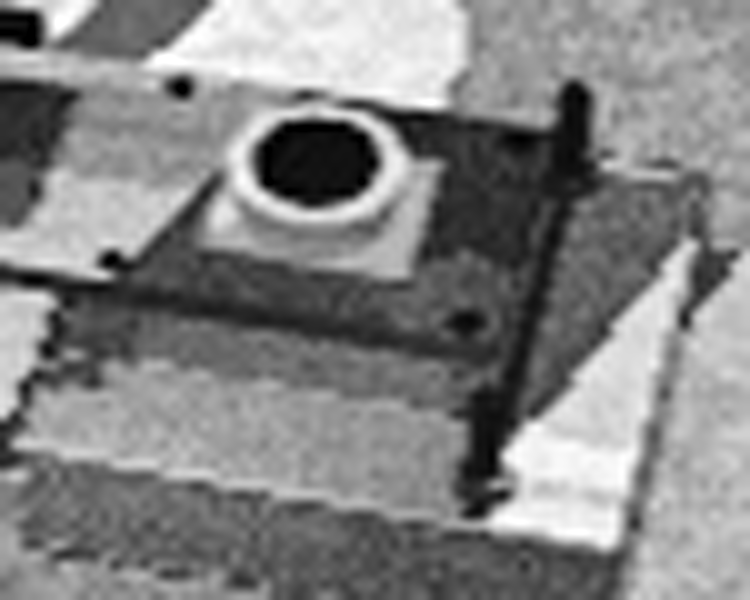

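View pics/d13e.png

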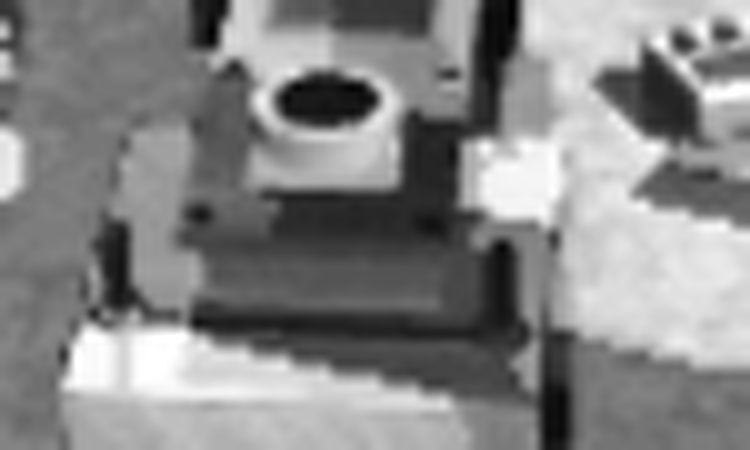

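```bash
python3 - <<'E'
from h import *
np.set_printoptions(precision=1,suppress=True)
a=load("s13");b=load("d13")
f=lambda p,S:(S[0]+(p[0]+.5)/S[2]-.5,S[1]+(p[1]+.5)/S[2]-.5)
A=(280,190,12);B=(255,215,14);A2=(230,170,7);B2=(240,170,8)
for n,p,q in (("pinN",(332,104),(633,203)),("pinF",(233,479),(99,179)),("scrN",(264,167),(531,175)),("scrF",(200,386),(209,160))):
    X,e=tri(a,f(p,A),b,f(q,B));print(n,X,e,X[:2]@[-.3245,.946])
for n,p,q in (("mid N",(266,201),(439,339)),("back N",(80,171),(450,252))):
    X,e=tri(a,f(p,A2),b,f(q,B2));print(n,X,e)
E
python3 -m crank '[{"dp":[0.4,0,0],"spin":0},{"dp":[0.4,0,0],"spin":0},{"dp":[0,0,0],"spin":0},{"dp":[0,0,0],"spin":0},{"dp":[0,0,0],"spin":0}]'; python3 - <<'E'
from h import *
o=manip.get_obs();print(o["tool_pos"],o["wrist_force"],o["moment"],o["qd"].max())
E
```

```text
pinN [403.5 124.5  78.4] 2.747947873842485 -13.098576978373355
pinF [522.6 165.8  77.4] 1.0075720775929087 -12.79647671174681
scrN [430.7 121.3  77.3] 2.328573949197196 -24.98470876594114
scrF [502.7 146.   77.5] 1.7152329952706498 -24.99405335350997
mid N [463.7  26.7  76.8] 1.733823529131503
back N [490.2 -49.2  76.9] 1.915208687172165
t: 26.6
tool_pos: [542.9, -83.3, 65.9]
tcp_rot: [[-0.325, 0.946, 0.0], [0.946, 0.325, -0.0], [-0.0, 0.0, -1.0]]
wrist_force: [0.9, -4.6, 5.5]
finger_gap: 0.128
[542.85870715 -83.31781958  65.90532887] [ 0.94678512 -4.61813596  5.49726418] [-1.59111232 -0.50682969 -0.03742276] 0.0011867621345877603
```

```bash
python3 - <<'E'
from h import *
print(manip.close_job())
E
```

```text
the job is handed in; nothing more can be done
None
```

I wiped the panel in one stroke, stood the wiper back on the bench, slid the carrier out to the pins, and handed the job in at 26.6 s with the gripper still holding the blue handle. I got no verdict back.

- **Wipe:** one stroke, with the wiper's centre going from about 37 mm before the panel centre to about 31 mm beyond it. The sole was pressed about 3.5 mm, at roughly 2.4 to 3.8 N. The wiper was then released and a picture showed it standing on the open bench.
- **Carrier:** it moved about 147.7 mm along the runner with the gripper height unchanged. In pictures taken just before a last 0.8 mm nudge forward, it was level within about 1 mm, over the lamp with the dish on its window. The tail is held down with about 5.5 N, inside the 2–8 N range.
- **Other objects:** I kept the gripper away from them and saw no sign of contact, but did not re-measure their positions.

**Checks that disagreed:**
- **Front edge:** the wrist, side and scene cameras put it at about +0.7, +0.4 and −1.5 mm from the pins. I take it as level to within about 2 mm.
- **Fingertips:** the pictures showed them about 20 mm behind the reported tool point, not 17 mm ahead. The first grasp therefore closed on nothing, just above the wiper handle. I corrected for this and both later grasps held.
- **Wiper position:** it was set down about 40 mm further along than I intended, still on clear bench.

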